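# Feed the stove-top smoker through its sprung flap and set the air vent

### The job

Top up the stove-top smoker: push the pale wood bar through the sprung loading flap, over the sill, until it drops flat into the fire tray and the flap springs shut behind it. Only then turn the air vent dial on top clockwise to the three-dot stop. Leave the dark bar and the other kitchen things where they are.

Things in the scene. Friction and masses are not known exactly. Their poses are not given: they have to be found in the camera images.
- smoker: Stainless smoker box fixed on the range: 140 (x, from -65 to 75 mm) x 140 (y) x 91 mm to its flat roof. Origin: on its underside below the dial, at range-top height; +x runs from the loading doorway (front) to the rear wall. Inside, its fire tray (floor at z = 12 mm) is 132 mm wide and runs from x = -61 to 71 mm. Wire side handles reach y = +-89 mm at z = 73 mm.
- doorway (a point): Middle of the doorway on its sill: x = -65, y = 0, z = 40 mm in the smoker's frame, axes as the smoker's. Clear opening 116 mm wide, flap up 41 mm high above this point; the roof edge is 1 mm further out. The level sill reaches from 23 mm in front of this point to 5 mm behind it; past it the fire tray's floor is 28 mm lower, so a bar pushed past the sill drops in and clears the flap.
- flap (a joint): Sprung dark steel flap in the doorway, 124 x 40 mm, hinged along its top edge 5 mm behind and 44 mm above the doorway point. Radians: 0 shut (hanging against the jambs), grows as it swings inward and up, to 1.5; it swings only inward. A spring shuts it (1.4 N at its lower edge when shut, 2.5 N open); it rides on whatever is under it (1.1 on a wood bar that lies on the sill).
- flap_edge (a point): Middle of the flap's lower edge; with the flap shut, 5 mm behind and 4 mm above the doorway point. A bar let go more than half way in tips its nose down into the tray and its tail up by 10 to 25 mm; its tail must then be pushed inward about 10 mm past the doorway point. Upright fingers meet the roof edge before that; fingers leaning 20 to 40 degrees, tips inward, reach in far enough.
- vent_dial (a joint): Air vent dial on the roof; axis vertical through the smoker's origin. Radians, growing clockwise seen from above. Five click stops 25 degrees apart: 0 = shut (dash), 0.436 = one dot, 0.873 = two, 1.309 = three, 1.745 = four dots (black marks on the roof). Starts at the dash or one dot. A sprung ball resists by about 0.07 N m between stops and draws it into the nearest stop.
- dial_grip (a point): On the dial's axis, 113.5 mm above the range top. The grip is an upright black bar 46 mm long, 12 wide, top at 121.5 mm, on a dark disc (72 mm diameter, top at 95.5 mm). A red line marks the bar's pointer end, which lies in the smoker's frame at angle 230 degrees minus the dial value, anticlockwise from +x (at the two-dot stop it points about to the front, -x).
- pale_bar: The pale compressed-wood bar to load, 100 (x) x 40 (y) x 26 mm, edges rounded 4 mm, 0.1 to 0.17 kg, lying flat on the range top. Origin: centre of its underside; x along its length. Both ends are alike.
- dark_bar: Dark brown wood bar of the same size and frame, lying near it; stays where it is. (Behind the work stand two fixed stock pots 0.45 m tall, round, axes at world x, y = 0.82, -0.16 m, radius 0.23 m, and 0.86, 0.28 m, radius 0.20 m: keep the arm and wrist clear of them.)
- timer: White and grey wind-up kitchen timer, 62 mm diameter, 50 mm tall; origin at the centre of its underside. Stays where it is.
- bowls: Stack of red and white bowls, 160 mm diameter, 111 mm tall; origin at the centre of its underside. Stays where it is.
- scoop: White measuring scoop, 109 x 48 x 26 mm; origin at the centre of its underside. Stays where it is.
- tweezers: Steel tweezers, 128 x 14 x 9 mm, at the far left; origin at the centre of their underside. Stay where they are.
Things that resemble listed ones, but are neither listed nor needed, are in the scene too. Of the things that look like the pale_bar, the larger one is meant.

How it is judged (in metres and radians):
On the way, in this order (a step that is already met when the one before it is completed fails the run):
1. the pale bar lies in the fire tray inside the smoker and the flap has sprung shut behind it (x of pale_bar in the frame of smoker between -0.03 and 0.05 m and y of pale_bar in the frame of smoker between -0.06 and 0.06 m and z of pale_bar in the frame of smoker below 0.02 m and value of joint flap below 0.08 rad), for 0.2 s.
2. the vent dial is at the three-dot stop (value of joint vent_dial between 1.2 and 1.42 rad), for 0.2 s.
At the end, for the whole second after the job is handed in: The pale bar lies flat and at rest on the fire tray inside the smoker (its origin less than 20 mm above the range top), the flap is shut (within 0.08 rad), and the vent dial stands at the three-dot stop (1.309 rad within 0.11) (all of step 1 and all of step 2 and linear speed of pale_bar below 0.02 m/s); the robot touches nothing.
It fails at once if the dark bar is shifted by more than 30 mm (distance of dark_bar from where it was at the start of the episode above 0.03 m).
It fails at once if the timer, bowls, scoop or tweezers are shifted by more than 30 mm (distance of any of timer, bowls, scoop, tweezers from where it was at the start of the episode above 0.03 m).
It fails at once if the vent is opened past the one-dot stop before the bar is inside the smoker (value of joint vent_dial above 0.75 rad and x of pale_bar in the frame of smoker below -0.03 m).
It also fails if it takes over 72 s, if anything falls off the work surface, if the arm or the gripper's body presses on something with over 40 N, if the wrist force passes 120 N, or if a joint passes its speed limit or range.

### The arm

A 7-joint arm with a two-finger parallel gripper is mounted at the origin on a cart in front of the work surface, level with it; the furniture and walls round the work are solid. World frame = base frame: x ahead of the robot, y to its left, z up, the work surface at z = 0. Lengths are in mm, angles in degrees, forces in N, time in s.
With the tool pointing down it reaches from about 350 to 900 mm from the base axis. Payload 8.1 kg.
Tool frame: the origin (TCP) lies at the centre of the arm's flange, where the gripper is bolted on; the fingertips stand 178 mm ahead of it and the grasp point (between the pads) lies 159 mm ahead of it; z points along the fingers, y is the line along which they close (so a half turn about z gives the same grasp; the last joint's range is limited). The gripper opens to 92 mm and grips with 3 to 60 N. Pads are 19 mm wide; open, the fingers measure 130 mm over their backs; the gripper's body (75 mm by 190 mm) begins 47 mm behind the grasp point.
Start: joints at [-68.961, 24.895, 1.432, 90.138, -0.665, 64.973, -4.303], TCP at [282.966, 557.282, 404.742] pointing down, gripper open.
Joint ranges: [-149.89, 149.89], [-25.12, 119.58], [-72.63, 75.52], [4.76, 147.25], [-75.54, 255.54], [6.69, 114.76], [-157.13, 157.13]. Speed limits (degrees/s): [127.2, 127.2, 172.46, 172.46, 180, 180, 180].

### API

Orientations are given as a 3x3 rotation matrix whose columns are the frame's x, y, z axes.
In Python, from cell import robot gives the robot as it stands.
- The arm moves only by the shell command python3 -m inch 'ROWS'. ROWS is JSON, a list that holds one entry, the list of rows, each a list of 5 numbers: the shift along the tool's x, y, z in mm, then the turn about the tool's z in rad, then the opening in per cent of the stroke, from 0 (shut) to 100 (fully open). In form: [[[tx, ty, tz, turn, jaw], ...]]. A call has 1 to 20 rows; each row shifts and turns the commanded pose from where the row before left it, along the tool's axes as they then stand; what a row does not reach is not made up. A row lasts 1/10 s, in which the tool goes at most 50 mm and 8.59 degrees, less where a joint would pass 70% of its speed; a pose out of reach is approached as far as the arm can. A call with a gripper value outside its range is refused whole. The fingers move at their own pace and stop on an object; the grip force is fixed at half the most. Time passes only in rows, so rows that do not move let the fingers close. It gives the time, the measured TCP pose, the force, the opening and the grip force at its end, in the units of the state.
- robot.get_state(): the state, without advancing time (a new reading comes with each control period).
- robot.snapshot(name): name is "side" or "top"; returns a dict with "img" (400x640x3 uint8, red, green, blue), "mtx" (3x3 intrinsics, pixels), "R" (3x3) and "t" (3): a world point X has camera coordinates R X + t. Camera axes: x right, y down, z forward; pixel columns grow to the right and rows downward; lengths in mm; the calibration is good to about 2 mm. A picture is of the moment at which its call begins. There is no depth.
- robot.hand_in(): hands the job in; it is judged then, once.
The state is a dict: "time_s": time; "joints": joint angles; "qvel": joint speeds; "tau": joint torques, N m; "ee_pos": TCP position; "tcp_rot": TCP orientation; "wrist_force": force on the tool from outside, world axes, zero at the start; "wrist_torque": the same for the moment, N m; "width": opening from 0.0 (shut) to 1.0 (fully open); "finger_force": force on a finger pad.
Only numpy, scipy, OpenCV 4.12 (cv2) and the standard library are available. Lean on these libraries where they do the work, as an engineer would, in place of code of your own. Each camera call takes 0.05 s, during which the arm holds its last target. There are 200 camera calls.

## Working session

There is one attempt and no reset: what is moved stays moved. The work goes in short steps, Python scripts to look and compute and a shell command to move; the robot and the scene stay as the last step left them, time stands still between calls to the robot, and variables do not carry over. Pictures are saved under pics/ and viewed, at most 10 in all, crops included, and the job is handed in when it is done.

```bash
mkdir -p pics; ls; python3 - <<'E'
from cell import robot
import cv2
for n in("side","top"):
    s=robot.snapshot(n); cv2.imwrite(f"pics/{n}0.png",s["img"][:,:,::-1]); print(n,s["mtx"].round(1).tolist(),s["R"].round(4).tolist(),s["t"].round(1).tolist())
s=robot.get_state(); print(s["ee_pos"],s["tcp_rot"],s["width"],s["time_s"])
E
```

```text
pics
side [[396.5, 0.0, 320.6], [0.0, 396.5, 201.9], [0.0, 0.0, 1.0]] [[-0.9396, -0.3416, 0.0213], [-0.159, 0.3805, -0.911], [0.3031, -0.8594, -0.4119]] [434.5, 178.0, 1036.4]
top [[425.8, 0.0, 318.0], [0.0, 425.8, 200.4], [0.0, 0.0, 1.0]] [[-0.0294, -0.9992, 0.0275], [-0.9924, 0.0259, -0.1207], [0.1199, -0.0308, -0.9923]] [-23.6, 487.2, 1250.4]
[282.8729883  557.09969235 404.01642961] [[-8.91628970e-01  4.52766480e-01 -5.43316104e-04]
 [ 4.52766789e-01  8.91627974e-01 -1.33825158e-03]
 [-1.21479618e-04 -1.43921936e-03 -9.99998957e-01]] 1.0005288883729697 0.1
```

View pics/top0.png

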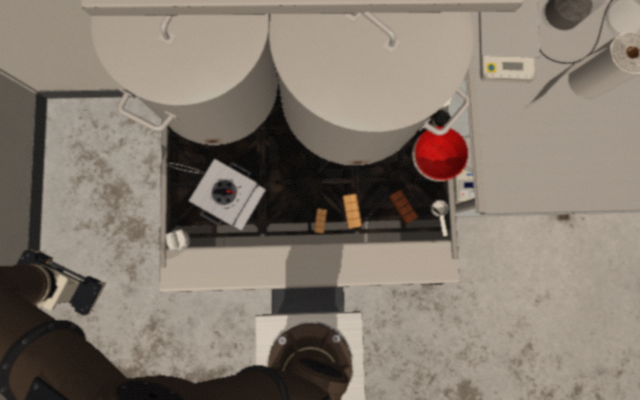

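View pics/side0.png

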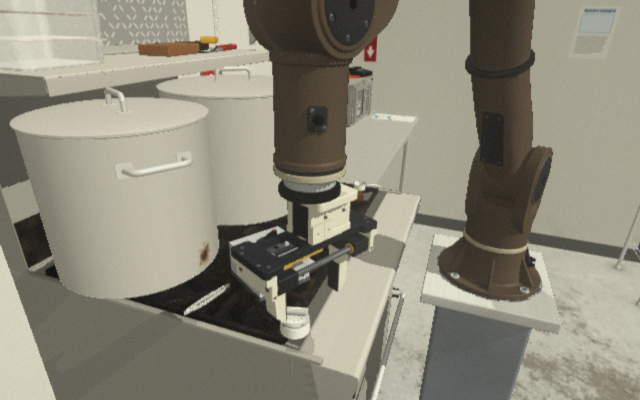

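The top view shows the smoker near (227,193) and the larger pale bar at (352,211). There is a smaller pale bar at (320,221) that could be mistaken for it. The dark bar is at (403,207), the scoop at (440,215), the bowls at (440,155), the timer at (177,240) and the tweezers at (185,168). The larger pale bar is the one I want, so I'll check it in a crop.

```bash
cat > h.py <<'E'
import numpy as np, cv2
from cell import robot
def ray(s,uv,z):
    d=np.linalg.inv(s["mtx"])@[uv[0],uv[1],1.]; R=np.array(s["R"]); d=R.T@d; o=-R.T@np.array(s["t"])
    return (o+d*(z-o[2])/d[2])
def proj(s,X):
    p=s["mtx"]@(np.array(s["R"])@np.array(X,float)+s["t"]); return p[:2]/p[2]
def crop(s,x0,y0,x1,y1,k,f,grid=10):
    im=cv2.resize(s["img"][y0:y1,x0:x1,::-1],None,fx=k,fy=k,interpolation=cv2.INTER_CUBIC)
    cv2.imwrite(f,im)
E
python3 - <<'E'
from h import *
s=robot.snapshot("top")
a=cv2.resize(s["img"][155:235,160:280,::-1],None,fx=6.6,fy=6.6,interpolation=cv2.INTER_CUBIC)[:, :792]
b=cv2.resize(s["img"][185:240,300:420,::-1],None,fx=6.6,fy=6.6,interpolation=cv2.INTER_CUBIC)[:, :792]
cv2.imwrite("pics/a1.png",a); cv2.imwrite("pics/b1.png",b)
E
```

```text
(no output)
```

View pics/a1.png

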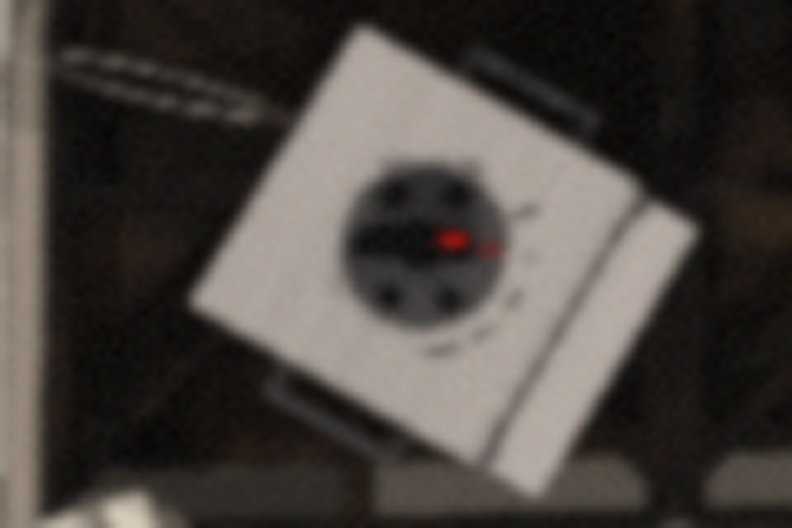

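View pics/b1.png

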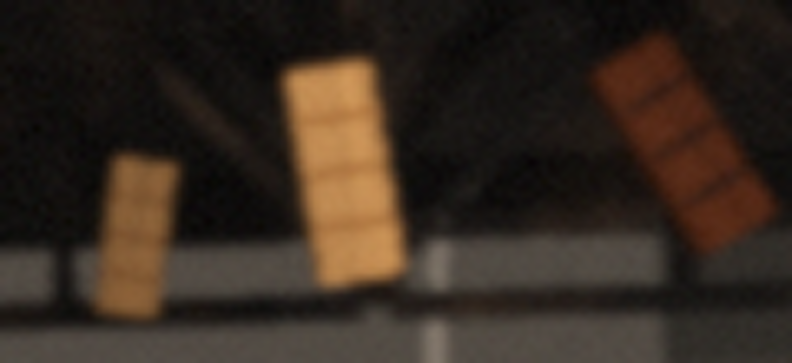

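Crop a1 shows the smoker roof with corners at (362,22), (192,300), (485,465) and (640,190). The sill faces lower right, and the red pointer is at (453,240). Crop b1 confirms the larger pale bar, with corners (283,68) to (406,275). The smaller bar is the decoy.

```bash
python3 - <<'E'
from h import *
s=robot.snapshot("top"); k=6.6
def P(l,o,z): return np.array([ray(s,((u+.5)/k-.5+o[0],(v+.5)/k-.5+o[1]),z) for u,v in l])
def rect(n,p):
    d=lambda i,j:np.linalg.norm(p[i]-p[j]).round(1)
    print(n,p.mean(0).round(1),"sides",d(0,1),d(1,2),d(2,3),d(3,0)); return p
a=(160,155);b=(300,185)
r=rect("roof",P([(362,22),(192,300),(485,465),(640,190)],a,91)) # rearR? 
x=(r[0]+r[1]-r[2]-r[3])/2; yaw=np.degrees(np.arctan2(x[1],x[0])); print("yaw",yaw)
y=(r[1]+r[2]-r[0]-r[3])/2; print("yaw from y",np.degrees(np.arctan2(-y[0],y[1])))
print("disc centre",P([(423,246)],a,95.5)); print("ptr",P([(453,240)],a,121.5),P([(380,243)],a,121.5))
q=P([(700,230),(545,498)],a,40);print("sill",q.round(1),np.linalg.norm(q[0]-q[1]))
for n,l,o,z in(("pale",[(283,68),(372,55),(406,275),(318,288)],b,26),("small",[(113,150),(180,160),(160,318),(97,312)],b,18),("dark",[(592,70),(665,33),(778,212),(708,255)],b,26),):
    p=rect(n,P(l,o,z)); x=(p[0]+p[1]-p[2]-p[3])/2; print(" yaw",np.degrees(np.arctan2(x[1],x[0])).round(1))
print("timer",ray(s,(177,240),50),"tweez",ray(s,(185,168),5))
E
```

```text
roof [511.9 234.3  91. ] sides 140.5 145.4 135.6 142.5
yaw 58.221485736788324
yaw from y 59.477810663518625
disc centre [[509.9604844  232.14600154  95.5       ]]
ptr [[508.37230721 214.61517393 121.5       ]] [[507.87456383 245.17634776 121.5       ]]
sill [[522.2 118.3  40. ]
 [403.2 189.   40. ]] 138.4077659694484
pale [ 453.6 -138.3   26. ] sides 41.4 102.0 40.6 101.9
 yaw 6.7
small [427.7 -43.1  18. ] sides 31.1 73.0 28.8 74.6
 yaw -8.1
dark [ 462.7 -295.5   26. ] sides 38.3 96.6 38.2 99.4
 yaw 29.5
timer [379.05662857 375.71720626  50.        ] tweez [600.15754919 367.08009212   5.        ]
```

```bash
cat >> h.py <<'E'
O=np.array([509.5,231.]); YAW=59.2; c,s_=np.cos(np.radians(YAW)),np.sin(np.radians(YAW))
ex=np.array([c,s_]); ey=np.array([-s_,c])
def sm(x,y=0): return O+x*ex+y*ey
def info():
    s=robot.get_state(); R=np.array(s["tcp_rot"]); p=np.array(s["ee_pos"]); g=p+159*R[:,2]
    l=g[:2]-O
    print("t %.1f grasp %s smoker-frame x %.1f y %.1f yYaw %.2f tilt %.2f width %.3f ff %s F %s j %s"%(s["time_s"],g.round(1),l@ex,l@ey,np.degrees(np.arctan2(R[1,1],R[0,1])),np.degrees(np.arccos(-R[2,2])),s["width"],np.round(s["finger_force"],1),np.round(s["wrist_force"],1),np.round(s["joints"],0)))
    return R,g
def to(x,y,z,yaw=None):
    R,g=info(); print("shift in tool axes",(R.T@(np.array([x,y,z])-g)).round(1))
    if yaw is not None: print("turn",-np.radians((yaw-np.degrees(np.arctan2(R[1,1],R[0,1]))+180)%360-180) if 0 else -np.radians(((yaw-np.degrees(np.arctan2(R[1,1],R[0,1]))+180)%360)-180))
E
python3 -c "
from h import *
to(417,-142.6,130,96.7)"
```

```text
t 0.2 grasp [282.9 557.  245.3] smoker-frame x 164.0 y 361.6 yYaw 63.08 tilt 0.05 width 1.004 ff 0.0 F [-0.6 -0.5 -0.6] j [-69.  25.   1.  90.  -1.  65.  -4.]
shift in tool axes [-436.4 -563.   115.8]
turn -0.5868117504984438
```

```bash
python3 -m inch '[[[-27.3,-35.2,0,0,100],[-27.3,-35.2,0,0,100],[-27.3,-35.2,0,0,100],[-27.3,-35.2,0,0,100],[-27.3,-35.2,0,0,100],[-27.3,-35.2,0,0,100],[-27.3,-35.2,0,0,100],[-27.3,-35.2,0,0,100],[-27.3,-35.2,0,0,100],[-27.3,-35.2,0,0,100],[-27.3,-35.2,0,0,100],[-27.3,-35.2,0,0,100],[-27.3,-35.2,0,0,100],[-27.3,-35.2,0,0,100],[-27.3,-35.2,0,0,100],[-27.3,-35.2,0,0,100],[0,0,20,-0.146,100],[0,0,30,-0.146,100],[0,0,30,-0.146,100],[0,0,30,-0.146,100]]]'; python3 -c "
from h import *
to(417,-142.6,70,96.7)"
```

```text
time_s: 2.2
ee_pos: [417.4, -142.7, 293.7]
tcp_rot: [[-0.993, -0.12, 0.0], [-0.12, 0.993, 0.0], [-0.0, -0.0, -1.0]]
wrist_force: [0.1, 0.9, 0.4]
width: 0.999
finger_force: 0.0
t 2.2 grasp [ 417.4 -142.7  134.7] smoker-frame x -368.1 y -112.2 yYaw 96.88 tilt 0.03 width 0.999 ff 0.0 F [0.1 0.9 0.4] j [ -9.  17.  25. 124. -11.  41. 121.]
shift in tool axes [ 0.4  0.1 64.7]
turn 0.003141438132681274
```

```bash
python3 -m inch '[[[0.4,0,30,0,100],[0,0,30,0,100],[0,0,30,0,100],[0,0,16,0,100],[0,0,6,0,100],[0,0,0,0,0],[0,0,0,0,0],[0,0,0,0,0],[0,0,0,0,0],[0,0,0,0,0],[0,0,0,0,0],[0,0,0,0,0]]]'; python3 -c "
from h import *
info()"
```

```text
time_s: 3.4
ee_pos: [417.1, -142.7, 182.9]
tcp_rot: [[-0.993, -0.114, 0.0], [-0.114, 0.993, -0.0], [-0.0, -0.0, -1.0]]
wrist_force: [-0.3, -1.0, 1.5]
width: 0.44
finger_force: 0.5
t 3.4 grasp [ 417.1 -142.7   23.9] smoker-frame x -368.3 y -112.0 yYaw 96.54 tilt 0.02 width 0.440 ff 0.5 F [-0.3 -1.   1.5] j [ -2.  29.  18. 129. -20.  25. 129.]
```

```bash
python3 -m inch '[[[0,0,0,0,0],[0,0,-10,0,0],[0,0,-20,0,0],[0,0,-30,0,0]]]'; python3 -c "
from h import *
p=sm(-185);to(p[0],p[1],84,YAW+90)"
```

```text
time_s: 3.8
ee_pos: [416.3, -142.6, 242.9]
tcp_rot: [[-0.994, -0.114, -0.003], [-0.114, 0.994, 0.0], [0.003, 0.001, -1.0]]
wrist_force: [0.5, 0.3, -1.4]
width: 0.438
finger_force: 30.0
t 3.8 grasp [ 415.8 -142.5   83.9] smoker-frame x -368.8 y -110.8 yYaw 96.52 tilt 0.18 width 0.438 ff 30.0 F [ 0.5  0.3 -1.4] j [ -6.  22.  23. 127. -15.  34. 125.]
shift in tool axes [-23.3 213.3   0. ]
turn -0.9194798930383117
```

```bash
python3 -m inch '[[[-2.9,26.7,0,0,0],[-2.9,26.7,0,0,0],[-2.9,26.7,0,0,0],[-2.9,26.7,0,0,0],[-2.9,26.7,0,0,0],[-2.9,26.7,0,0,0],[-2.9,26.7,0,0,0],[-2.9,26.7,0,0,0],[0,0,0,-0.1313,0],[0,0,0,-0.1313,0],[0,0,0,-0.1313,0],[0,0,0,-0.1313,0],[0,0,0,-0.1313,0],[0,0,0,-0.1313,0],[0,0,0,-0.1313,0],[0,0,0,0,0]]]'; python3 - <<'E'
from h import *
p=sm(-165);to(p[0],p[1],66,YAW+90)
s=robot.snapshot("top")
a=cv2.resize(s["img"][160:260,180:340,::-1],None,fx=5,fy=5,interpolation=cv2.INTER_CUBIC)
t=robot.snapshot("side"); cv2.imwrite("pics/s2.png",cv2.resize(t["img"][150:360,180:460,::-1],None,fx=2.8,fy=2.8,interpolation=cv2.INTER_CUBIC))
cv2.imwrite("pics/a2.png",a)
E
```

```text
time_s: 5.4
ee_pos: [415.7, 71.9, 243.2]
tcp_rot: [[-0.511, -0.86, 0.0], [-0.86, 0.511, -0.0], [-0.0, -0.0, -1.0]]
wrist_force: [-0.0, 0.1, -0.6]
width: 0.435
finger_force: 30.0
t 5.4 grasp [415.7  71.9  84.2] smoker-frame x -184.7 y -0.9 yYaw 149.30 tilt 0.01 width 0.435 ff 30.0 F [-0.   0.1 -0.6] j [-24.  20.   8. 128.  -5.  32. 138.]
shift in tool axes [-19.7   0.9  18.2]
turn 0.0017392091719527559
```

View pics/s2.png

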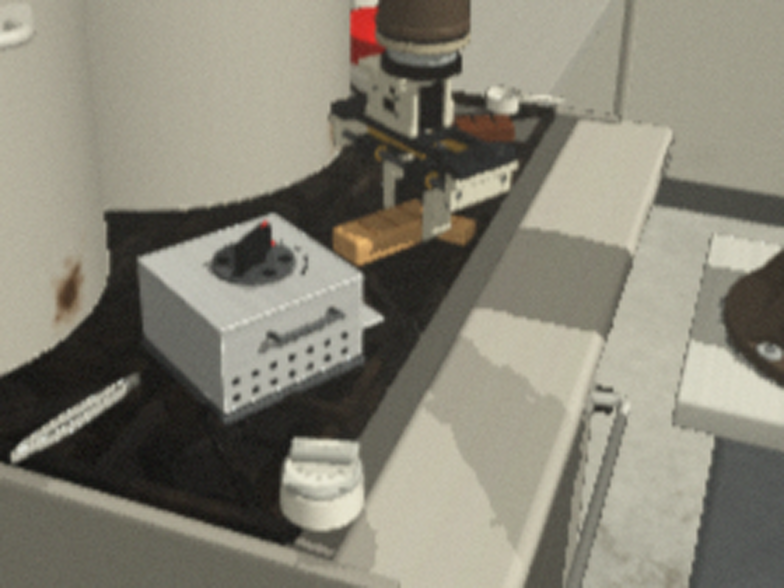

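The side view shows the pale bar held level with its nose toward the smoker. The sill lip is at about (372,320) in the crop, and I'll check that against the model before inserting.

```bash
python3 -m inch '[[[-10,0.5,9,0,0],[-10,0.4,9,0,0],[0,0,0,0,0]]]';python3 - <<'E'
from h import *
s=robot.snapshot("side")
for uv,z in(((180+383/2.8,150+320/2.8),40),((180+225/2.8,150+328/2.8),91),((180+140/2.8,150+262/2.8),91),((180+362/2.8,150+278/2.8),91)):
    p=ray(s,uv,z); l=p[:2]-O; print(p.round(0),l@ex,l@ey)
p=sm(-79);to(p[0],p[1],66,YAW+90)
E
```

```text
time_s: 5.8
ee_pos: [425.7, 91.6, 223.4]
tcp_rot: [[-0.511, -0.86, -0.001], [-0.86, 0.511, -0.0], [0.0, 0.001, -1.0]]
wrist_force: [-0.0, 0.7, -1.7]
width: 0.433
finger_force: 30.0
[401. 197.  40.] -84.12699127044574 75.6787803006547
[485. 327.  91.] 70.07258764136301 69.7817188596884
[600. 264.  91.] 75.0343277765712 -60.93532751060947
[414. 217.  91.] -60.66188921276671 75.18392401785144
t 5.8 grasp [425.1  90.7  64.8] smoker-frame x -163.7 y 0.7 yYaw 149.26 tilt 0.09 width 0.431 ff 30.0 F [ 1.   0.2 -0.5] j [-25.  23.   8. 127.  -6.  30. 136.]
shift in tool axes [-84.7  -0.8  -1.3]
turn 0.0010452645483246463
```

```bash
python3 -m inch '[[[-10,0,-1,0,0],[-10,0,0,0,0],[-10,0,0,0,0],[-10,0,0,0,0],[-10,0,0,0,0],[-10,0,0,0,0],[-10,0,0,0,0],[-6,0,0,0,0],[-3,0,0,0,0],[0,0,0,0,0]]]';python3 - <<'E'
from h import *
info()
t=robot.snapshot("side"); cv2.imwrite("pics/s3.png",cv2.resize(t["img"][180:310,210:390,::-1],None,fx=4.4,fy=4.4,interpolation=cv2.INTER_CUBIC))
E
```

```text
time_s: 6.85
ee_pos: [466.2, 158.7, 225.9]
tcp_rot: [[-0.511, -0.86, 0.001], [-0.86, 0.511, 0.001], [-0.002, -0.001, -1.0]]
wrist_force: [0.7, 2.5, -4.9]
width: 0.435
finger_force: 30.0
t 6.8 grasp [466.4 158.9  66.9] smoker-frame x -84.0 y 0.1 yYaw 149.26 tilt 0.10 width 0.435 ff 30.0 F [ 0.7  2.5 -4.9] j [-31.  26.   8. 120.  -6.  34. 131.]
```

View pics/s3.png

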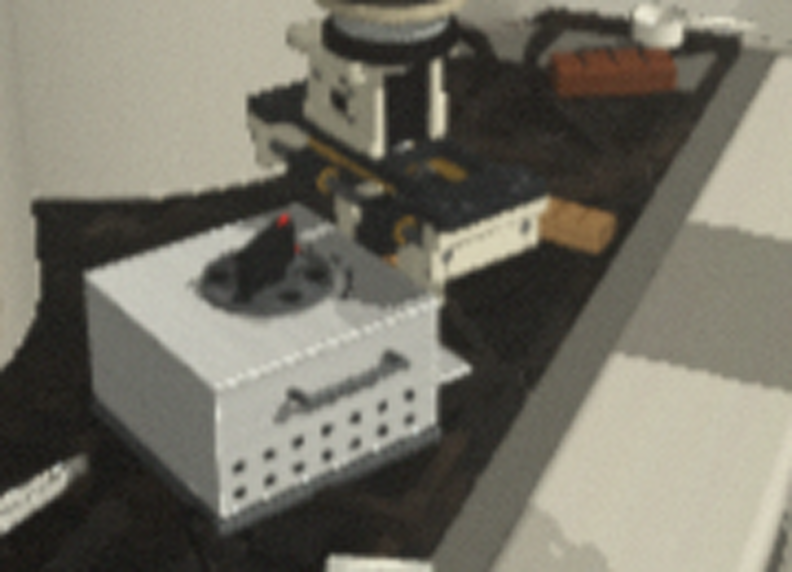

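```bash
python3 -m inch '[[[-2,0,0,0,0],[0,0,0,0,70],[0,0,0,0,70],[0,0,0,0,70],[0,0,0,0,70],[0,0,0,0,70]]]';python3 - <<'E'
from h import *
info()
t=robot.snapshot("top"); cv2.imwrite("pics/t4.png",cv2.resize(t["img"][155:245,190:340,::-1],None,fx=5.3,fy=5.3,interpolation=cv2.INTER_CUBIC))
E
```

```text
time_s: 7.5
ee_pos: [466.8, 159.3, 225.8]
tcp_rot: [[-0.512, -0.859, 0.0], [-0.859, 0.512, 0.0], [-0.0, -0.0, -1.0]]
wrist_force: [-0.0, -0.2, -0.2]
width: 0.701
finger_force: 0.0
t 7.5 grasp [466.8 159.3  66.8] smoker-frame x -83.4 y -0.0 yYaw 149.19 tilt 0.02 width 0.701 ff 0.0 F [-0.  -0.2 -0.2] j [-31.  27.   8. 120.  -6.  34. 131.]
```

```bash
python3 -m inch '[[[20,0,0,0,70],[30,0,0,0,70],[20,0,-30,0,100],[0,0,-30,0,100],[0,0,0,0.147,100],[0,0,0,0.147,100],[0,0,0,0.147,100],[0,0,0,0.147,100],[0,0,0,0.147,100],[0,0,0,0.147,100],[0,0,0,0.147,100],[0,0,0,0.145,100]]]'; python3 - <<'E'
from h import *
to(403.9,-39.7,22,81.9)
t=robot.snapshot("top"); a=t["img"][160:245,190:350,::-1]
cv2.imwrite("pics/t4.png",cv2.resize(a,None,fx=5,fy=5,interpolation=cv2.INTER_CUBIC))
E
```

```text
time_s: 8.75
ee_pos: [430.8, 99.2, 285.8]
tcp_rot: [[-0.989, 0.146, 0.0], [0.146, 0.989, 0.0], [-0.0, 0.0, -1.0]]
wrist_force: [0.6, -0.1, -0.9]
width: 0.999
finger_force: 0.0
t 8.8 grasp [430.9  99.3 126.8] smoker-frame x -153.4 y 0.1 yYaw 81.58 tilt 0.01 width 0.999 ff 0.0 F [ 0.6 -0.1 -0.9] j [-41.  18.  26. 124. -12.  40.  75.]
shift in tool axes [   6.3 -141.4  104.8]
turn -0.005505735316634667
```

View pics/t4.png

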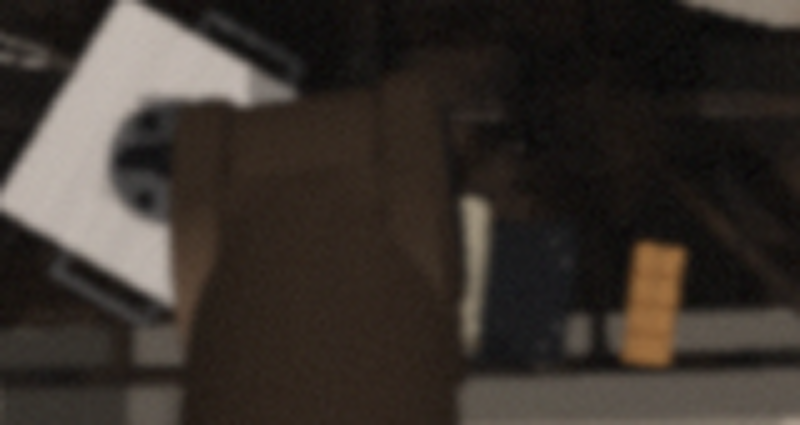

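The decoy bar is still at (655,303) in this crop and the arm hides the sill. I'll pick the decoy up and use it as a pusher, because the upright fingers can't reach past the roof edge.

```bash
python3 -m inch '[[[1.6,-35.3,0,0,100],[1.6,-35.3,0,0,100],[1.6,-35.3,0,0,100],[1.5,-35.5,0,0,100],[0,0,35,0,100],[0,0,35,0,100],[0,0,25,0,100],[0,0,10,0,100],[0,0,0,0,0],[0,0,0,0,0],[0,0,0,0,0],[0,0,0,0,0],[0,0,0,0,0],[0,0,0,0,0],[0,0,0,0,0],[0,0,0,0,0],[0,0,0,0,0]]]'; python3 -c "
from h import *
info()"
```

```text
time_s: 10.5
ee_pos: [404.8, -39.8, 180.7]
tcp_rot: [[-0.99, 0.14, -0.0], [0.14, 0.99, 0.0], [0.0, 0.0, -1.0]]
wrist_force: [-0.4, -0.5, 1.4]
width: 0.311
finger_force: 30.0
t 10.5 grasp [404.8 -39.8  21.7] smoker-frame x -286.2 y -48.7 yYaw 81.94 tilt 0.01 width 0.311 ff 30.0 F [-0.4 -0.5  1.4] j [-16.  27.  19. 133. -23.  22. 104.]
```

```bash
python3 -m inch '[[[0,0,-10,0,0],[0,0,-25,0,0],[0,0,-25,0,0],[0,0,-20,0,0],[0,0,0,0,0]]]'; python3 -c "
from h import *
p=sm(-190);to(p[0],p[1],102,YAW+90)"
```

```text
time_s: 11.0
ee_pos: [405.4, -40.0, 263.1]
tcp_rot: [[-0.99, 0.14, 0.004], [0.14, 0.99, 0.001], [-0.004, 0.001, -1.0]]
wrist_force: [0.5, -0.1, -0.3]
width: 0.31
finger_force: 30.0
t 11.0 grasp [406.1 -39.9 104.1] smoker-frame x -285.6 y -49.8 yYaw 81.93 tilt 0.23 width 0.310 ff 30.0 F [ 0.5 -0.1 -0.3] j [-25.  18.  28. 130. -15.  35.  97.]
shift in tool axes [  9.  107.5   2.2]
turn -1.174029687782709
```

```bash
python3 -m inch '[[[3,36,0,0,0],[3,36,0,0,0],[3,35.5,0,0,0],[0,0,0,-0.147,0],[0,0,0,-0.147,0],[0,0,0,-0.147,0],[0,0,0,-0.147,0],[0,0,0,-0.147,0],[0,0,0,-0.147,0],[0,0,0,-0.147,0],[0,0,0,-0.145,0],[0,0,0,0,0]]]'; python3 - <<'E'
from h import *
p=sm(-190);to(p[0],p[1],66,YAW+90)
t=robot.snapshot("side"); a=cv2.resize(t["img"][200:320,230:390,::-1],None,fx=4.9,fy=4.9,interpolation=cv2.INTER_CUBIC)
t=robot.snapshot("top"); b=cv2.resize(t["img"][160:240,190:320,::-1],None,fx=5,fy=5,interpolation=cv2.INTER_CUBIC)
b=b[:,:]; a=a[:,:]
cv2.imwrite("pics/s5.png",a); cv2.imwrite("pics/t5.png",b)
E
```

```text
time_s: 12.2
ee_pos: [410.7, 67.6, 260.4]
tcp_rot: [[-0.51, -0.86, -0.001], [-0.86, 0.51, 0.0], [0.0, 0.001, -1.0]]
wrist_force: [0.3, 0.5, -0.2]
width: 0.311
finger_force: 30.0
t 12.2 grasp [410.6  67.6 101.4] smoker-frame x -191.0 y 1.3 yYaw 149.32 tilt 0.05 width 0.311 ff 30.0 F [ 0.3  0.5 -0.2] j [-24.  18.   9. 128.  -5.  35. 138.]
shift in tool axes [-1.  -1.4 35.4]
turn 0.0020302326763902336
```

View pics/t5.png

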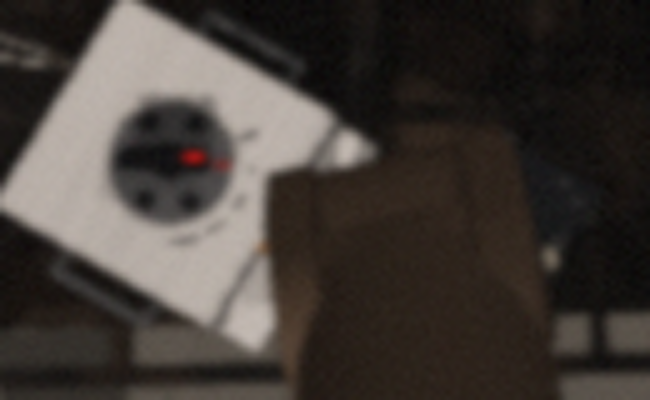

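```bash
python3 -m inch '[[[0,-1.4,12,0,0],[0,0,12,0,0],[0,0,10,0,0],[-10,0,0,0,0],[-10,0,0,0,0],[-8,0,0,0,0],[-7,0,0,0,0],[-7,0,0,0,0],[-7,0,0,0,0],[-6,0,0,0,0]]]'; python3 -c "
from h import *
info()"
```

```text
time_s: 13.3
ee_pos: [440.2, 114.4, 226.6]
tcp_rot: [[-0.512, -0.859, -0.001], [-0.859, 0.512, -0.001], [0.001, 0.001, -1.0]]
wrist_force: [-2.0, -3.4, -0.8]
width: 0.309
finger_force: 30.0
t 13.3 grasp [440.  114.3  67.6] smoker-frame x -135.8 y -0.0 yYaw 149.18 tilt 0.07 width 0.309 ff 30.0 F [-2.  -3.4 -0.8] j [-28.  24.   8. 125.  -7.  32. 135.]
```

```bash
python3 -m inch '[[[-6,0,1,0,0],[-6,0,1,0,0],[-6,0,0,0,0],[-6,0,0,0,0],[-3,0,0,0,0],[0,0,0,0,0]]]'; python3 -c "
from h import *
info()"
```

```text
time_s: 13.9
ee_pos: [454.6, 138.2, 224.8]
tcp_rot: [[-0.512, -0.859, 0.001], [-0.859, 0.512, 0.001], [-0.001, -0.0, -1.0]]
wrist_force: [-0.7, -0.5, -0.5]
width: 0.316
finger_force: 30.0
t 13.9 grasp [454.7 138.3  65.8] smoker-frame x -107.7 y -0.4 yYaw 149.23 tilt 0.06 width 0.316 ff 30.0 F [-0.7 -0.5 -0.5] j [-30.  25.   8. 122.  -7.  33. 133.]
```

```bash
python3 -m inch '[[[-6,0,0,0,0],[0,0,0,0,0],[0,0,0,0,0],[10,0,0,0,0],[10,0,0,0,0],[20,0,0,0,0],[30,0,0,0,0],[40,0,0,0,0],[0,0,-10,0,0],[0,0,-40,0,0]]]'; python3 - <<'E'
from h import *
info()
t=robot.snapshot("top"); b=cv2.resize(t["img"][160:240,190:320,::-1],None,fx=6,fy=6,interpolation=cv2.INTER_CUBIC)
cv2.imwrite("pics/t6.png",b)
E
```

```text
time_s: 14.9
ee_pos: [399.2, 46.7, 273.4]
tcp_rot: [[-0.514, -0.858, -0.005], [-0.858, 0.514, -0.001], [0.004, 0.004, -1.0]]
wrist_force: [0.7, 0.7, 0.4]
width: 0.316
finger_force: 30.0
t 14.9 grasp [398.4  46.5 114.4] smoker-frame x -215.4 y 1.0 yYaw 149.04 tilt 0.29 width 0.316 ff 30.0 F [0.7 0.7 0.4] j [-23.  15.  10. 129.  -4.  36. 140.]
```

```bash
python3 -c "
from h import *
to(404,-50,23,81.9)"
```

```text
t 14.9 grasp [402.1  47.4 120.8] smoker-frame x -212.7 y -1.7 yYaw 149.04 tilt 0.22 width 0.315 ff 30.0 F [ 2.1 -0.3  4.9] j [-23.  14.  10. 129.  -4.  37. 139.]
shift in tool axes [ 82.8 -51.5  97.6]
turn 1.17180080421496
```

```bash
python3 -m inch '[[[20.5,-13,0,0,0],[20.5,-13,0,0,0],[20.5,-13,0,0,0],[20.5,-13,0,0,0],[0,0,35,0,0],[0,0,35,0,0],[0,0,17,0,0],[0,0,6,0,0],[0,0,4,0,0],[0,0,0,0,0],[0,0,0,0,60],[0,0,0,0,60],[0,0,0,0,60],[0,0,0,0,60],[0,0,-30,0,60],[0,0,-40,0,60],[0,0,-40,0,60]]]'; python3 - <<'E'
from h import *
info()
t=robot.snapshot("top"); a=cv2.resize(t["img"][160:240,190:350,::-1],None,fx=5,fy=5,interpolation=cv2.INTER_CUBIC)[:,:800]
t=robot.snapshot("side"); 
b=cv2.resize(t["img"][210:280,230:390,::-1],None,fx=5,fy=5,interpolation=cv2.INTER_CUBIC)[:200]
b=cv2.resize(t["img"][232:272,250:410,::-1],None,fx=5,fy=5,interpolation=cv2.INTER_CUBIC)
cv2.imwrite("pics/m7.png",np.vstack([a,b])); print(np.vstack([a,b]).shape)
E
```

```text
time_s: 16.65
ee_pos: [402.9, -48.8, 288.7]
tcp_rot: [[-0.512, -0.859, -0.002], [-0.859, 0.512, -0.0], [0.001, 0.002, -1.0]]
wrist_force: [0.9, -0.2, -0.8]
width: 0.602
finger_force: 0.0
t 16.6 grasp [402.5 -48.8 129.7] smoker-frame x -295.1 y -51.4 yYaw 149.20 tilt 0.13 width 0.602 ff 0.0 F [ 0.9 -0.2 -0.8] j [ -8.  14.   9. 128.  -3.  39. 152.]
(600, 800, 3)
```

View pics/m7.png

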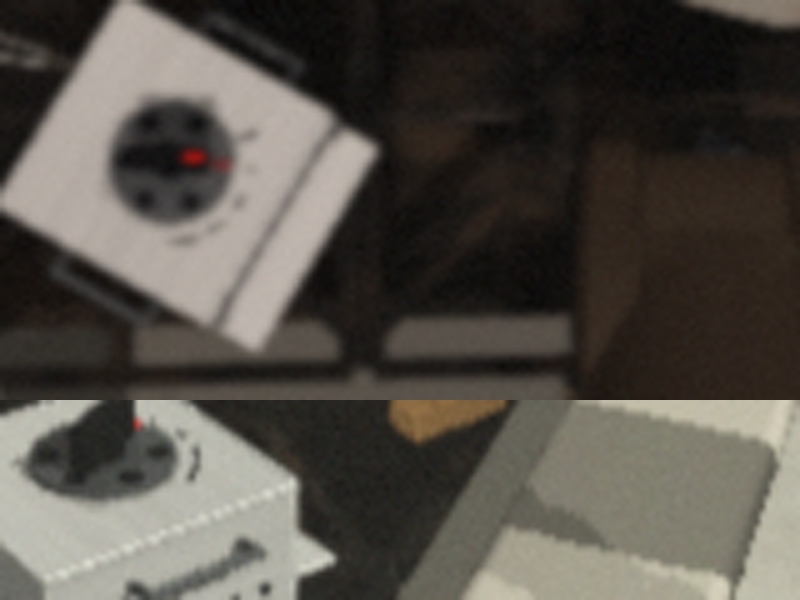

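The sill is clear, no wood shows outside the smoker and the dial pointer is still at one dot. Next I'll move above the dial and turn the wrist to the half-turn grasp so the last joint stays inside its range.

```bash
python3 -m inch '[[[0,0,-45,0.142,60],[0,0,0,0.142,60],[0,0,0,0.142,60],[0,0,0,0.142,60],[0,0,0,0.142,60],[0,0,0,0.142,60],[0,0,0,0.142,60],[0,0,0,0.142,60],[0,0,0,0.142,60],[0,0,0,0.142,60],[0,0,0,0.142,60],[0,0,0,0.142,60],[0,0,0,0.142,60],[0,0,0,0.142,60],[0,0,0,0.142,60],[0,0,0,0.142,60],[0,0,0,0.142,60],[0,0,0,0.142,60],[0,0,0,0.142,60],[0,0,0,0,60]]]'; python3 -c "
from h import *
to(509.5,231,175,-5.8)"
```

```text
time_s: 18.75
ee_pos: [403.2, -48.6, 332.1]
tcp_rot: [[0.096, 0.995, -0.001], [0.995, -0.096, -0.0], [-0.0, -0.001, -1.0]]
wrist_force: [-0.3, 0.0, -0.0]
width: 0.6
finger_force: 0.0
t 18.8 grasp [403.  -48.7 173.1] smoker-frame x -294.8 y -51.7 yYaw -5.50 tilt 0.08 width 0.600 ff 0.0 F [-0.3  0.  -0. ] j [-30.  10.  34. 126.  -8.  46.   4.]
shift in tool axes [288.6  79.2  -2.1]
turn 0.005149414890446279
```

```bash
python3 -m inch '[[[36.1,9.9,0,0.005,60],[36.1,9.9,0,0,60],[36.1,9.9,0,0,60],[36.1,9.9,0,0,60],[36.1,9.9,0,0,60],[36.1,9.9,0,0,60],[36.1,9.9,0,0,60],[36.1,9.9,0,0,60],[0,0,0,0,60]]]'; python3 - <<'E'
from h import *
to(509.5,231,118,-5.8)
t=robot.snapshot("side"); cv2.imwrite("pics/s8.png",cv2.resize(t["img"][160:290,220:350,::-1],None,fx=4.5,fy=4.5,interpolation=cv2.INTER_CUBIC))
E
```

```text
time_s: 19.65
ee_pos: [511.1, 236.3, 331.7]
tcp_rot: [[0.088, 0.996, 0.0], [0.996, -0.088, 0.002], [0.002, -0.0, -1.0]]
wrist_force: [0.8, 0.2, -0.4]
width: 0.601
finger_force: 0.0
t 19.6 grasp [511.1 236.6 172.7] smoker-frame x 5.6 y 1.5 yYaw -5.03 tilt 0.09 width 0.601 ff 0.0 F [ 0.8  0.2 -0.4] j [-49.  24.  26. 106. -13.  53. -22.]
shift in tool axes [-5.8 -1.1 54.7]
turn 0.01337162237512134
```

View pics/s8.png

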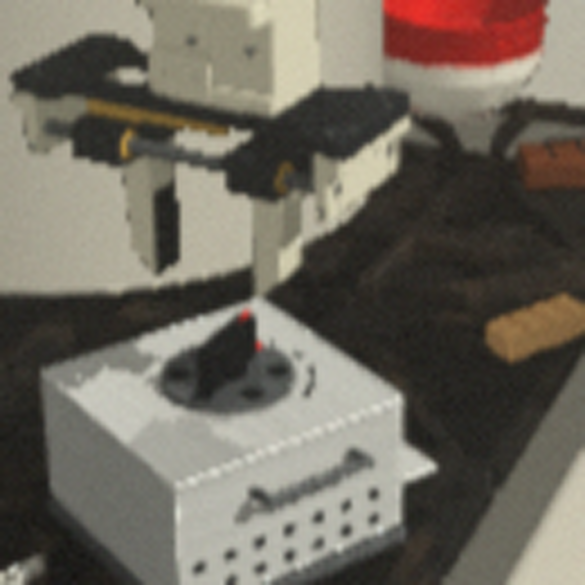

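The fingers straddle the dial grip, which is at (228,355) in the crop with the red end up and to the right. Descending and gripping.

```bash
python3 -m inch '[[[-5.5,-1.1,15,0.013,60],[0,0,20,0,60],[0,0,15,0,60],[0,0,5,0,60],[0,0,0,0,0],[0,0,0,0,0],[0,0,0,0,0],[0,0,0,0,0],[0,0,0,0,0],[0,0,0,0,0],[0,0,0,0,0],[0,0,0,0,0]]]'; python3 -c "
from h import *
to(509.5,231,118,-5.8); print(robot.get_state()['wrist_torque'])"
```

```text
time_s: 20.9
ee_pos: [508.3, 225.7, 277.9]
tcp_rot: [[0.111, 0.994, -0.002], [0.994, -0.111, 0.0], [0.0, -0.002, -1.0]]
wrist_force: [-5.8, 0.2, 6.4]
width: 0.128
finger_force: 29.9
t 20.9 grasp [507.9 225.8 118.9] smoker-frame x -5.3 y -1.3 yYaw -6.37 tilt 0.12 width 0.128 ff 29.9 F [-5.8  0.2  6.4] j [-47.  28.  25. 110. -16.  46. -20.]
shift in tool axes [5.3 1.  0.9]
turn -0.010026606735601412
[0.0402959  1.21777757 0.02377567]
```

```bash
python3 -m inch '[[[0,0,0,0,25],[0,0,0,0,25],[5,-1.5,0,0,25],[0,0,0,0,25],[0,0,0,0,0],[0,0,0,0,0],[0,0,0,0,0],[0,0,0,0,0],[0,0,0,0,0]]]'; python3 -c "
from h import *
to(509.5,231,118,-5.8); print(robot.get_state()['wrist_torque'])"
```

```text
time_s: 21.8
ee_pos: [508.3, 230.5, 277.7]
tcp_rot: [[0.112, 0.994, 0.0], [0.994, -0.112, 0.0], [0.0, 0.0, -1.0]]
wrist_force: [1.8, 0.1, -1.2]
width: 0.127
finger_force: 30.0
t 21.8 grasp [508.4 230.5 118.7] smoker-frame x -1.0 y 0.7 yYaw -6.42 tilt 0.02 width 0.127 ff 30.0 F [ 1.8  0.1 -1.2] j [-48.  28.  25. 109. -16.  46. -21.]
shift in tool axes [0.6 1.1 0.7]
turn -0.0108768139849585
[ 0.03605328 -0.23239791  0.06567183]
```

```bash
python3 -m inch '[[[0,0,0,0.11,0],[0,0,0,0.11,0],[0,0,0,0.11,0],[0,0,0,0.11,0],[0,0,0,0.11,0],[0,0,0,0.11,0],[0,0,0,0.11,0],[0,0,0,0.1,0],[0,0,0,0,0],[0,0,0,0,0]]]'; python3 -c "
from h import *
info(); print(robot.get_state()['wrist_torque'])"
```

```text
time_s: 22.8
ee_pos: [507.7, 230.9, 277.7]
tcp_rot: [[0.83, 0.558, -0.001], [0.558, -0.83, 0.0], [-0.001, -0.001, -1.0]]
wrist_force: [-3.9, 1.9, 2.4]
width: 0.125
finger_force: 30.0
t 22.8 grasp [507.6 231.  118.7] smoker-frame x -1.0 y 1.6 yYaw -56.07 tilt 0.06 width 0.125 ff 30.0 F [-3.9  1.9  2.4] j [-57.  31.  39. 110. -26.  48. -61.]
[ 0.3726414   0.85880702 -0.01442492]
```

Torque is near zero at the three-dot angle. Releasing and retracting, then checking the dial and sill numerically.

```bash
python3 -m inch '[[[0,0,0,0,50],[0,0,0,0,50],[0,0,0,0,50],[0,0,0,0,50],[0,0,-15,0,50],[0,0,-30,0,50],[0,0,-45,0,50],[-45,0,-20,0,50],[-48,0,0,0,50],[-48,0,0,0,50],[-48,0,0,0,50],[-45,0,0,0,50],[0,0,0,0,50]]]'; python3 - <<'E'
from h import *
info()
for n in("top","side"):
    s=robot.snapshot(n); im=s["img"].astype(int)
    m=(im[...,0]>130)&(im[...,1]<80)&(im[...,2]<80)
    c=proj(s,[*O,121.5]); yy,xx=np.nonzero(m); k=(abs(xx-c[0])<16)&(abs(yy-c[1])<16); print(n,k.sum())
    if k.sum():
        q=ray(s,(xx[k].mean(),yy[k].mean()),121.5)[:2]-np.array([508,231]); w=np.degrees(np.arctan2(q[1],q[0])); print("ptr world",q.round(1),w,"dial deg",(230-(w-YAW))%360)
E
```

```text
time_s: 24.1
ee_pos: [309.8, 96.2, 387.7]
tcp_rot: [[0.832, 0.554, -0.004], [0.554, -0.832, 0.006], [0.0, -0.007, -1.0]]
wrist_force: [1.0, 0.7, 0.2]
width: 0.5
finger_force: 0.0
t 24.1 grasp [309.2  97.3 228.7] smoker-frame x -217.4 y 103.6 yYaw -56.33 tilt 0.42 width 0.500 ff 0.0 F [1.  0.7 0.2] j [-77.  -9.  46. 131.   8.  56. -92.]
top 0
side 4
ptr world [-27.7   5.7] 168.4863762396109 dial deg 120.7136237603891
```

```bash
python3 -m inch '[[[-6,40,0,0,50],[-6,40,0,0,50],[-6,40,0,0,50],[-6,40,0,0,50],[-6,40,0,0,50],[0,40,0,0,50],[0,0,0,0,50]]]'; python3 - <<'E'
from h import *
info()
for n in("top","side"):
    s=robot.snapshot(n); im=s["img"].astype(int)
    m=(im[...,0]-np.maximum(im[...,1],im[...,2])>50)
    c=proj(s,[508,231,121.5]); yy,xx=np.nonzero(m); k=(abs(xx-c[0])<12)&(abs(yy-c[1])<12); print(n,c.round(1),list(zip(xx[k],yy[k]))[:20])
    for v in (0,25,50,75,100):
        w=np.radians(230-v+YAW); print(v,proj(s,[508+18*np.cos(w),231+18*np.sin(w),121.5]).round(1),end=" ")
E
```

```text
time_s: 24.9
ee_pos: [412.3, -96.3, 388.9]
tcp_rot: [[0.837, 0.547, -0.003], [0.547, -0.837, -0.008], [-0.007, 0.005, -1.0]]
wrist_force: [-0.8, -0.9, 0.6]
width: 0.498
finger_force: 0.0
t 24.9 grasp [411.9 -97.5 229.9] smoker-frame x -332.2 y -84.4 yYaw -56.83 tilt 0.46 width 0.498 ff 0.0 F [-0.8 -0.9  0.6] j [-54.  12.  72. 121. -13.  56. -32.]
top [222.3 191.2] [(np.int64(225), np.int64(195)), (np.int64(226), np.int64(195)), (np.int64(225), np.int64(196)), (np.int64(226), np.int64(196)), (np.int64(226), np.int64(197))]
0 [228.4 189. ] 25 [228.8 191.7] 50 [227.9 194.4] 75 [226.  196.4] 100 [223.3 197.5] side [270.4 233.2] [(np.int64(276), np.int64(232)), (np.int64(278), np.int64(232)), (np.int64(279), np.int64(232)), (np.int64(276), np.int64(233)), (np.int64(281), np.int64(241)), (np.int64(282), np.int64(241))]
0 [271.4 229.6] 25 [274.4 230.1] 50 [276.8 231.1] 75 [277.9 232.5] 100 [277.7 234.1]
```

```bash
python3 -c "
from h import *
print(robot.hand_in())"
```

```text
the job is handed in; nothing more can be done
None
```

I pushed the pale bar into the smoker, turned the dial to the three-dot stop, and handed the job in at about 25 s. The dial reading matches three dots in the last pictures. I inferred that the bar is flat and the flap shut from the push force dropping and the clear sill, without seeing either directly. To get past the roof edge I used the small unlisted bar as a pusher, so that one now lies a few centimetres from where it started.

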